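Gauge a glazed triangle under the low iron bridge

ROBOT

A 6-joint arm with a two-finger parallel gripper is mounted at the origin on the work surface. World frame = base frame: x ahead of the robot, y to its left, z up, the work surface at z = 0. Lengths are in m, angles in rad, forces in N, time in s.
With the tool pointing down it reaches from about 0.35 to 0.975 m from the base axis. Payload 7.1 kg.
Tool frame: the origin (TCP) lies at the very end of the fingers, on their centre line; the grasp point (between the pads) lies 19 mm behind it; y points along the fingers, z is the direction in which the jaws open and shut, and the axes are right-handed (so a half turn about y gives the same grasp; the last joint's range is limited). The gripper opens to 88 mm and grips with 3 to 60 N. Pads are 20 mm wide; open, the fingers measure 115 mm over their backs; the gripper's body (75 mm by 178 mm) begins 61 mm behind the grasp point.
Start: joints at [-1.349, 0.423, 1.63, -0, 1.089, -0.019], TCP at [0.149, -0.607, 0.223] pointing down, gripper open.
Joint ranges: [-3, 3], [-0.9, 2.11], [0.09, 2.58], [-1.31, 4.45], [0.11, 2.69], [-2.54, 2.54]. Speed limits (rad/s): [2.39, 2.39, 3.01, 3.14, 3.14, 3.14].

INTERFACE

Orientations are given as a unit quaternion [w, x, y, z].
In Python, from station import sensors, get_image, ticket gives the robot as it stands. The module is installed in compiled form; this text tells all that it offers.
- The arm moves only by the tool jog_arm, never from a script. Its argument "rows" is text: rows parted by semicolons, each of 4 numbers parted by spaces: the shift along the tool's x, y, z in mm, then the turn about the tool's y in degrees. In form: dx dy dz twist; .... A call has 1 to 10 rows; each row is the pose to reach, as a shift and turn from the pose commanded when the call began, along the tool's axes at that moment; what a row does not reach only later rows make up. A row lasts 1/10 s, in which the tool goes at most 50 mm and 8.59 degrees, less where a joint would pass 70% of its speed; a pose out of reach is approached as far as the arm can. A call with a gripper value outside its range is refused whole. "fingers" is the closure, from 0 (fully open) to 1 (shut), set as the call begins (left out, the last holds). The fingers move at their own pace and stop on an object; "newtons" is the grip in N (left out, the last holds). Time passes only in rows, so rows that repeat a pose let the fingers close. It gives the time, the measured TCP pose, the force and the opening at its end, in the units of the state.
- sensors.read_state(): the state, without advancing time (a new reading comes with each control period).
- get_image(name): name is "side" or "top" or "wrist"; returns a dict with "image" (420x560x3 uint8, red, green, blue), "camera_matrix" (3x3 intrinsics, pixels), "rvec" (rotation vector, rad) and "tvec" (3), from world to camera coordinates, as OpenCV has them. Camera axes: x right, y down, z forward; pixel columns grow to the right and rows downward; lengths in m; the calibration is good to about 2 mm. A picture is of the moment at which its call begins. There is no depth.
- ticket.hand_in(): hands the job in, once; it reports no verdict.
The state is a dict: "t": time; "joints": joint angles; "qd": joint speeds; "joint_efforts": joint torques, N m; "tcp_pos": TCP position; "ee_rot": TCP orientation; "wrist_force": force on the tool from outside, world axes, zero at the start; "moment": the same for the moment, N m; "grip_width": opening from 0.0 (shut) to 1.0 (fully open).
Only numpy, scipy, OpenCV 4.12 (cv2) and the standard library are available. Lean on these libraries where they do the work, as an engineer would, in place of code of your own. Each camera call takes 0.05 s, during which the arm holds its last target.

TASK

Push the large glazed triangle, point first, under the low bridge of the thickness gauge until its point touches the middle of the anvil block behind and it lies straight, sliding it flat on the table all the way, never lifted or tipped. Then press the brass plunger on the bridge down until it meets the tile and let it spring back up, with the tile still in place. Leave the bell, the paddle and the two small tiles where they are.

Things in the scene. Friction and masses are not known exactly. Their poses are not given: they have to be found in the camera images.
- tile: Large sea-green glazed triangle, loose, 0.11 to 0.23 kg, lying flat, 14 mm thick, isosceles: 96 mm from the middle of its straight back edge to its point, back edge 116 mm; corners blunted by 3 mm. Origin on the underside on the centre line, 32 mm ahead of the back edge, 64 mm behind the point. +x towards the point, y along the back edge, z up. Starts point towards the bridge, 70 to 170 mm from it.
- tile_point (a point): The point of the large tile, at its underside on the centre line.
- gauge: Thickness gauge, fixed: a squat iron anvil block behind a low steel bridge. Origin on the table at the middle of the anvil's front face; +x is the way the tile is pushed, into the anvil; z up. Anvil 90 mm wide, 62 mm deep (x = 0 to 62 mm), 48 mm high, waisted. Low strips 8 mm high join it to the bridge's legs, 108 mm apart inside. With the tile home its back edge is at x = -96 mm.
- bridge (a point): Middle of the underside of the bridge's bar, at x = -42.5 mm, y = 0, 19 mm above the table (5 mm above the tile's top). The bar is 35 mm deep (x = -60 to -25 mm) and 15 mm thick, top at 34 mm (two bolt heads 4 mm higher). The legs are 22 mm wide, 100 mm apart inside (y = -50 to 50 mm free). The tile, home, reaches 36 mm out in front.
- plunger (a joint): Spring plunger in the middle of the bridge, in m: 0 up, grows as it is pressed straight down, end stop at 0.010. It meets a 14 mm tile lying under it at 0.008. The spring returns it; it takes about 1 N to start and 3 N at 0.008.
- plunger_top (a point): Middle of the flat top of the brass plunger button, 30 mm in diameter and 10 mm thick, at x = -42.5 mm, y = 0 of the gauge; 56 mm above the table when up.
- small_tile0: Small glazed triangle, bystander, loose, 60 mm by 70 mm, 12 mm thick; origin under its middle.
- small_tile1: Another small glazed triangle of the same size, bystander, loose.
- bell: Brass hand bell standing mouth down, bystander, loose, 68 mm in diameter, 110 mm high with its wooden handle; origin under its middle.
- paddle: Round olive-wood tamping paddle lying flat, bystander, loose: disc 90 mm in diameter, 18 mm thick, centred 50 mm along +x, handle 22 mm wide reaching to 100 mm along -x.
Not all that is in view belongs to the job. Leave any brown or pink look-alike of the tile alone.

How it is judged:
On the way, in this order (a step that is already met when the one before it is completed fails the run):
1. the large tile lies under the bridge, its point at the anvil (x of tile_point in the frame of gauge between -0.006 and 0.004 m and y of tile_point in the frame of gauge between -0.012 and 0.012 m and angle between the x axis of tile and the x axis of gauge, either way round below 0.2 rad and height (world z) of tile below 0.003 m and angle between tile's own z axis and vertical below 0.04 rad), for 0.2 s.
2. the plunger is pressed down onto the tile, which stays in place (all of step 1 and value of joint plunger above 0.007 m and contact force between tile and gauge above 0.5 N), for 0.1 s.
At the end, for the whole second after the job is handed in: The large tile lies flat and at rest under the bridge, its point within 6 mm of the anvil's face and 12 mm of its middle, its centre line within 0.2 rad of the gauge's; the plunger is up again (within 2 mm); the bell, the paddle and the small tiles lie within 15 mm of where they were (all of step 1 and value of joint plunger below 0.002 m and linear speed of tile below 0.01 m/s and distance of each of small_tile0, small_tile1, bell, paddle from where it was at the start of the episode below 0.015 m); the robot touches nothing.
It fails at once if the large tile is tipped (over 0.1 rad) (angle between tile's own z axis and vertical above 0.1 rad).
It fails at once if the large tile is lifted (over 8 mm) (height (world z) of tile above 0.008 m).
It fails at once if the bell, the paddle or a small tile is moved (over 15 mm) (distance of any of small_tile0, small_tile1, bell, paddle from where it was at the start of the episode above 0.015 m).
It also fails if it takes over 58 s, if anything falls off the work surface, if the arm or the gripper's body presses on something with over 40 N, if the wrist force passes 120 N, or if a joint passes its speed limit or range.

## Working session

There is one attempt and no reset: what is moved stays moved. The work goes in short steps, Python scripts to look and compute and a tool call to move; the robot and the scene stay as the last step left them, time stands still between calls to the robot, and variables do not carry over. Pictures are saved under pics/ and viewed, and the job is handed in when it is done.

Besides the shell and the picture viewer there is one more tool, called by a JSON object that holds its "method" and its "body", one argument or row to a line. jog_arm: Moves the arm, as the interface text tells. Its arguments: {"type":"object","properties":{"rows":{"type":"string"},"fingers":{"type":"number"},"newtons":{"type":"number"}},"required":["rows"]}

```bash
mkdir -p pics
cat > h.py <<'E'
import numpy as np, cv2
from station import sensors, get_image, ticket
def snap(n,fn):
    d=get_image(n); cv2.imwrite('pics/'+fn,cv2.cvtColor(d['image'],cv2.COLOR_RGB2BGR)); 
    np.savez('pics/'+fn+'.npz',**{k:np.array(v) for k,v in d.items()}); return d
def ray(d,px,z):
    K=np.array(d['camera_matrix']);R=cv2.Rodrigues(np.array(d['rvec'],float).reshape(3))[0];t=np.array(d['tvec']).reshape(3)
    c=-R.T@t; px=np.atleast_2d(px).astype(float)
    v=np.c_[px,np.ones(len(px))]@np.linalg.inv(K).T@R
    return c+v*((z-c[2])/v[:,2])[:,None]
def proj(d,P):
    return cv2.projectPoints(np.atleast_2d(P).astype(float),np.array(d['rvec'],float),np.array(d['tvec'],float),np.array(d['camera_matrix'],float),None)[0][:,0]
def load(fn): return dict(np.load('pics/'+fn+'.npz'))
E
python3 - <<'E'
from h import *
s=sensors.read_state(); print(s)
for n in ['top','side','wrist']: snap(n,n+'0.png')
E
```

```text
{'t': 0.0, 'joints': array([-1.34899122e+00,  4.23829114e-01,  1.63068867e+00, -2.11252960e-05,
        1.08860229e+00, -1.90122399e-02]), 'qd': array([ 7.54577487e-05, -5.71060878e-04,  1.28022855e-03, -5.25349802e-04,
       -2.54411308e-03,  4.37244050e-04]), 'joint_efforts': array([-2.90119551e-04, -5.44622040e+01, -2.73667663e+01,  6.42406382e-02,
        2.26759032e-02, -1.40538077e-04]), 'tcp_pos': array([ 0.14894931, -0.6064167 ,  0.22190954]), 'ee_rot': array([ 0.08487838, -0.08500087,  0.70252303, -0.70144986]), 'wrist_force': array([ 0.49438238,  0.11613459, -0.60084017]), 'moment': array([-0.01786344, -0.04371938,  0.03529872]), 'grip_width': 1.0004047351128653}
```

View pics/top0.png

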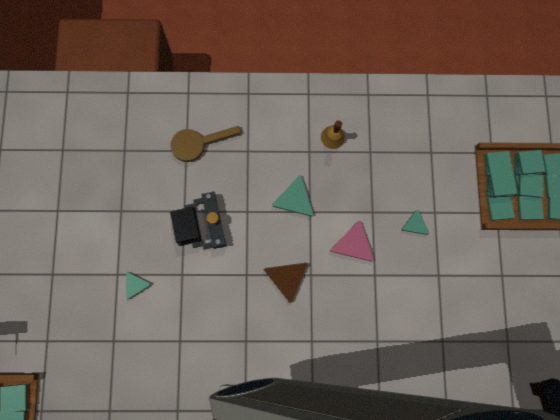

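View pics/side0.png

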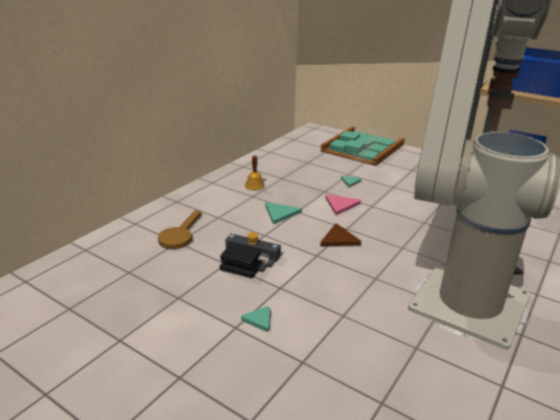

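View pics/wrist0.png

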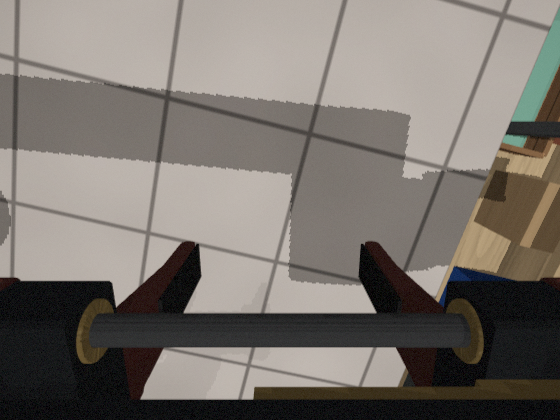

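The top view shows these candidates for the tile:
- large green triangle at (295,197)
- small greens at (416,223) and (137,285)
- pink at (354,243) and brown at (288,280), both look-alikes
- green stock in the trays at (520,185) and (12,400)

I choose the large sea-green one at (295,197), whose point is towards the gauge at (210,220). I'll check it in a crop and measure it.

Run:
```python
from h import *
d=load('top0.png'); im=d['image']
cv2.imwrite('pics/crop0.png',cv2.cvtColor(cv2.resize(im[160:270,160:330],None,fx=4.6,fy=4.6,interpolation=cv2.INTER_CUBIC),cv2.COLOR_RGB2BGR))
hsv=cv2.cvtColor(im,cv2.COLOR_RGB2HSV)
m=cv2.inRange(hsv,(70,70,60),(95,255,255)); m[:, 470:]=0
cs,_=cv2.findContours(m,cv2.RETR_EXTERNAL,cv2.CHAIN_APPROX_NONE)
for c in cs:
    if cv2.contourArea(c)<100: continue
    a,tri=cv2.minEnclosingTriangle(c); tri=tri[:,0]
    w=ray(d,tri,0.014); print(cv2.contourArea(c),tri.round(1).tolist(),w.round(4)[:,:2].tolist(),[np.linalg.norm(w[i]-w[i-1]).round(4) for i in range(3)])
R=cv2.Rodrigues(d['rvec'].astype(float))[0]; print('cam',-R.T@d['tvec'].reshape(3)); print(ray(d,[[280,210],[300,210]],0))
for n,p,z in [('bell',(334,137),0.05),('padd',(187,145),.018),('brass',(213,218),.056)]: print(n,ray(d,p,z))
```

```text
783.0 [[30.200000762939453, 382.79998779296875], [-17.100000381469727, 389.6000061035156], [17.100000381469727, 448.3999938964844]] [[0.1162, 0.5715], [0.1005, 0.6853], [-0.0345, 0.5895]] [np.float64(0.1518), np.float64(0.1149), np.float64(0.1656)]
320.0 [[151.60000610351562, 283.79998779296875], [125.80000305175781, 270.8999938964844], [127.0999984741211, 299.1000061035156]] [[0.3582, 0.2847], [0.3908, 0.3521], [0.3196, 0.345]] [np.float64(0.0716), np.float64(0.0748), np.float64(0.0716)]
294.5 [[418.0, 207.8000030517578], [400.6000061035156, 229.39999389648438], [428.20001220703125, 234.0]] [[0.5595, -0.4113], [0.5012, -0.3623], [0.4893, -0.4345]] [np.float64(0.0739), np.float64(0.0761), np.float64(0.0731)]
770.5 [[314.1000061035156, 216.1999969482422], [300.1000061035156, 174.39999389648438], [270.29998779296875, 205.89999389648438]] [[0.5357, -0.1346], [0.6493, -0.0989], [0.5628, -0.019]] [np.float64(0.1187), np.float64(0.119), np.float64(0.1177)]
cam [0.31467171 0.00635948 1.26867193]
[[ 0.55452503 -0.04530145  0.        ]
 [ 0.55476925 -0.09877577  0.        ]]
bell [[ 0.74203153 -0.18658747  0.05      ]]
padd [[0.72791511 0.20522059 0.018     ]]
brass [[0.52248622 0.1272641  0.056     ]]
```

View pics/crop0.png

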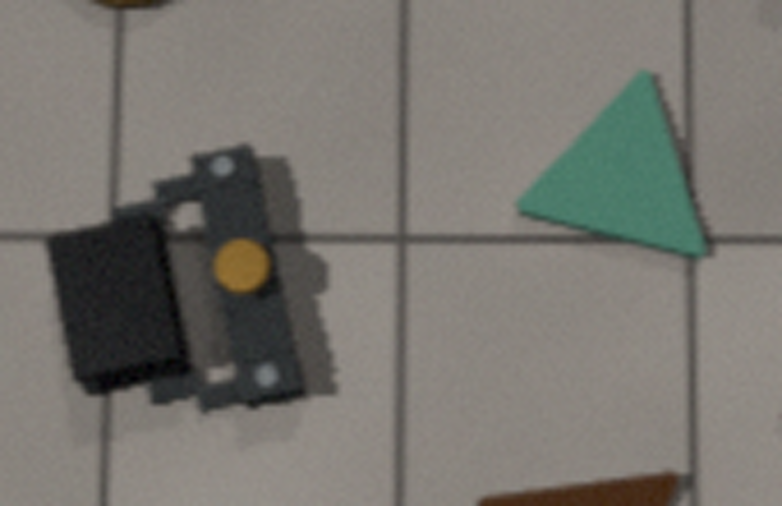

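The crop shows the green triangle with its left corner at crop (518,207), aimed at the bridge. The gauge has its brass button at crop (242,266), bolts at (222,166) and (266,374), and the anvil on the left. Next I'll measure poses accurately.

```bash
cat >> h.py <<'E'
def tilefit(d,box,z=.014):
    "fit lines to 3 edges of the green blob in box; returns world sharp corners ordered by min x-col first(point), heading"
    im=d['image']; x0,y0,x1,y1=box
    hsv=cv2.cvtColor(cv2.resize(im[y0:y1,x0:x1],None,fx=4,fy=4,interpolation=cv2.INTER_CUBIC),cv2.COLOR_RGB2HSV)
    m=cv2.inRange(hsv,(70,80,60),(95,255,255))
    cs,_=cv2.findContours(m,cv2.RETR_EXTERNAL,cv2.CHAIN_APPROX_NONE); c=max(cs,key=cv2.contourArea)
    tri=cv2.minEnclosingTriangle(c)[1][:,0]; p=c[:,0].astype(float)
    L=[]
    for i in range(3):
        a,b=tri[i],tri[(i+1)%3]; u=(b-a)/np.linalg.norm(b-a); s=(p-a)@u/np.linalg.norm(b-a); dd=abs((p-a)@[-u[1],u[0]])
        q=p[(s>.15)&(s<.85)&(dd<8)]; vx,vy,X,Y=cv2.fitLine(q.astype(np.float32),cv2.DIST_HUBER,0,.01,.01).ravel()
        L.append(np.cross([X,Y,1],[X+vx,Y+vy,1]))
    V=[]
    for i in range(3):
        w=np.cross(L[i-1],L[i]); V.append(w[:2]/w[2])
    V=(np.array(V)+.5)/4-.5+[x0,y0]
    V=V[np.argsort(V[:,0])]; W=ray(d,V,z)[:,:2]
    return V,W
E
python3 - <<'E'
from h import *
d=load('top0.png'); im=d['image']
V,W=tilefit(d,(255,165,330,225)); print(V.round(1).tolist(),W.round(4).tolist())
for i in range(3): 
    mid=(W[(i+1)%3]+W[(i+2)%3])/2; v=W[i]-mid; print(i,'len',np.linalg.norm(v).round(4),'back',np.linalg.norm(W[(i+1)%3]-W[(i+2)%3]).round(4),'head',np.degrees(np.arctan2(v[1],v[0])).round(1))
hsv=cv2.cvtColor(im,cv2.COLOR_RGB2HSV); m=cv2.inRange(hsv,(10,120,80),(30,255,255)); sub=np.zeros_like(m); sub[200:235,195:230]=m[200:235,195:230]
M=cv2.moments(sub,True); pc=(M['m10']/M['m00'],M['m01']/M['m00']); P=ray(d,pc,.056)[0]; print('plunger',pc,M['m00'],P)
b=np.array([[222,166],[266,374]])/4.6+160-.4
B=ray(d,b,.038)[:,:2]; print('bolts',B, B.mean(0), np.linalg.norm(B[0]-B[1])); v=B[0]-B[1]; h=np.degrees(np.arctan2(v[1],v[0])); print('gauge heading',h+90)
# anvil top front edge corners crop (152,222),(186,362) z=.048
A=ray(d,np.array([[152,222],[188,365]])/4.6+160-.4,.048)[:,:2]; v=A[0]-A[1]; print('anvil',A,np.linalg.norm(v),np.degrees(np.arctan2(v[1],v[0]))+90)
g=np.radians(h+90); u=np.array([np.cos(g),np.sin(g)]); print('gauge orig from plunger',P[:2]+.0425*u,'anvil mid',A.mean(0))
s=load('side0.png'); print('side proj plunger,tile pt',proj(s,[P,[*W[0],.014],[*W[1],.014],[*W[2],.014]]))
q=sensors.read_state()['ee_rot']
from scipy.spatial.transform import Rotation as Ro
print(Ro.from_quat(q,scalar_first=True).as_matrix().round(3))
i=s['image'];cv2.imwrite('pics/crop1.png',cv2.cvtColor(cv2.resize(i[170:290,190:360],None,fx=4.6,fy=4.6,interpolation=cv2.INTER_CUBIC),cv2.COLOR_RGB2BGR))
E
```

```text
[[271.1, 205.2], [299.9, 174.9], [313.2, 215.7]] [[0.5647, -0.0213], [0.6477, -0.0983], [0.5369, -0.1323]]
0 len 0.098 back 0.1159 head 106.3
1 len 0.0993 back 0.1144 head -12.5
2 len 0.1003 back 0.1132 head -133.7
plunger (212.02830188679246, 217.30188679245282) 106.0 [0.52427456 0.12976724 0.056     ]
bolts [[0.58433084 0.14367275]
 [0.46623504 0.11647039]] [0.52528294 0.13007157] 0.12118822938974574
gauge heading 102.9713465160056
anvil [[0.55000864 0.1807448 ]
 [0.46984158 0.15859927]] 0.08316958896226706 105.44240045062485
gauge orig from plunger [0.51473485 0.17118274] anvil mid [0.50992511 0.16967204]
side proj plunger,tile pt [[252.60516649 234.07244924]
 [273.26778447 219.73004823]
 [265.5218847  201.47720901]
 [302.11116144 207.5174967 ]]
[[-0.971 -0.     0.238]
 [-0.238  0.001 -0.971]
 [-0.    -1.    -0.001]]
```

View pics/crop1.png

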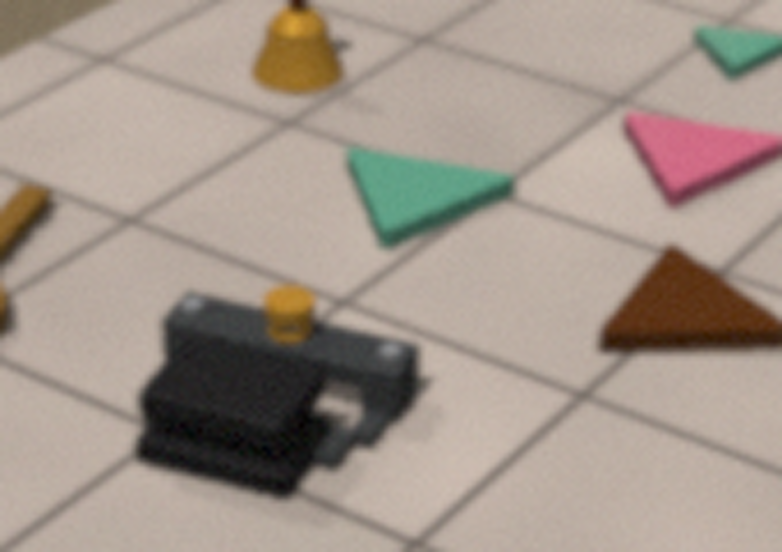

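The measurements agree:
- **Tile:** back edge 116 mm, 98 mm long to its sharp corner, heading 106.3°.
- **Gauge:** heading 103°, origin about (0.515, 0.171). The side view confirms the plunger position.

I'll move over a spot 35 mm behind the back edge.

{"method": "jog_arm", "body": {
  "rows": "-549 0 -336 -92.5; -549 0 -336 -92.5; -549 0 -336 -92.5; -549 0 -336 -92.5; -549 0 -336 -92.5; -549 0 -336 -92.5; -549 0 -336 -92.5; -549 0 -336 -92.5; -549 0 -336 -92.5; -549 0 -336 -92.5",
  "fingers": 0.2,
  "newtons": 20
}}

```text
t: 1.15
tcp_pos: [0.5021, -0.25, 0.2226]
ee_rot: [-0.542, 0.542, -0.454, 0.454]
wrist_force: [0.1, -0.7, -0.8]
grip_width: 0.799
```

```bash
cat >> h.py <<'E'
from scipy.spatial.transform import Rotation as Ro
def todo(x,y,z,zhead):
    s=sensors.read_state(); R=Ro.from_quat(s['ee_rot'],scalar_first=True).as_matrix()
    d=R.T@(np.array([x,y,z])-s['tcp_pos'])*1000
    h=np.degrees(np.arctan2(R[1,2],R[0,2])); print('t',round(s['t'],2),'tcp',s['tcp_pos'].round(4),'zhead',h.round(2),'grip',s['grip_width'],'F',s['wrist_force'].round(1)); print('shift',d.round(1),'twist',-(zhead-h).round(2)); print(R.round(3))
E
python3 -c "
from h import *
todo(.602,-.149,.10,16.3)"
```

```text
t 1.15 tcp [ 0.5021 -0.25    0.2226] zhead 10.1 grip 0.7993250883707999 F [ 0.1 -0.7 -0.8]
shift [-81.9 122.6 116.1] twist -6.2
[[ 0.175 -0.     0.985]
 [-0.985 -0.     0.175]
 [-0.    -1.    -0.   ]]
```

{"method": "jog_arm", "body": {
  "rows": "-40 0 58 -6.2; -82 0 116 -6.2; -82 0 116 -6.2; -82 0 116 -6.2; -82 50 116 -6.2; -82 100 116 -6.2; -82 122 116 -6.2; -82 122 116 -6.2; -82 122 116 -6.2"
}}

```text
t: 2.05
tcp_pos: [0.6012, -0.1519, 0.101]
ee_rot: [-0.564, 0.564, -0.426, 0.426]
wrist_force: [0.8, -0.6, 0.4]
grip_width: 0.801
```

Run:
```python
from h import *
todo(.602,-.149,.006,16.3)
snap('wrist','wrist1.png'); snap('top','top1.png')
```

```text
t 2.05 tcp [ 0.6012 -0.1519  0.101 ] zhead 15.91 grip 0.800923328074124 F [ 0.8 -0.6  0.4]
shift [-2.6 95.   1.6] twist -0.39
[[ 0.274 -0.     0.962]
 [-0.962  0.     0.274]
 [-0.    -1.    -0.   ]]
```

View pics/wrist1.png

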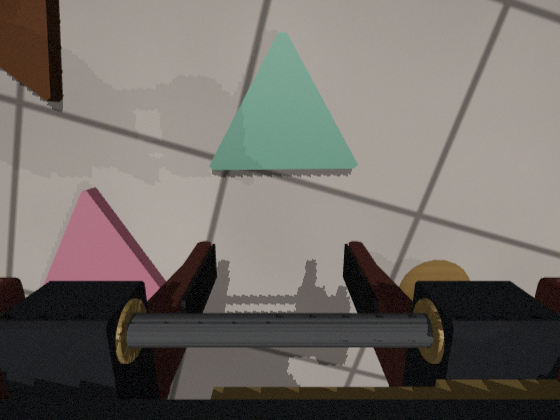

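The wrist view shows the tile's back edge at (210–357, 165), square to the jaws and centred. The pink look-alike on the left and the bell at (437,275) clear the fingers. I'll lower to z = 6 mm.

{"method": "jog_arm", "body": {
  "rows": "0 30 1.6 -0.4; 0 60 1.6 -0.4; 0 80 1.6 -0.4; 0 90 1.6 -0.4; 0 95 1.6 -0.4; 0 95 1.6 -0.4; 0 95 1.6 -0.4"
}}

```text
t: 2.85
tcp_pos: [0.604, -0.1512, 0.007]
ee_rot: [0.566, -0.566, 0.423, -0.425]
wrist_force: [-0.1, 0.6, -0.7]
grip_width: 0.8
```

Run:
```python
from h import *
todo(.602,-.149,.006,16.3)
snap('wrist','wrist2.png')
```

```text
t 2.85 tcp [ 0.604  -0.1512  0.007 ] zhead 16.34 grip 0.7996794371686228 F [-0.1  0.6 -0.7]
shift [-2.6  1.  -1.3] twist 0.04
[[ 0.281  0.002  0.96 ]
 [-0.96  -0.001  0.281]
 [ 0.001 -1.     0.002]]
```

View pics/wrist2.png

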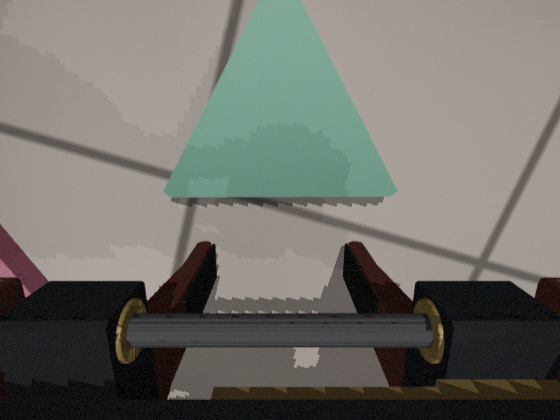

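The fingers are about 27 mm behind the back edge and centred. I'll start pushing.

{"method": "jog_arm", "body": {
  "rows": "-10 0 0 0; -20 0 0 0; -26 0 0 0; -32 0 0 0; -38 0 0 0; -46 0 0 0; -54 0 0 0; -62 0 0 0; -70 0 0 0; -70 0 0 0"
}}

```text
t: 3.9
tcp_pos: [0.5825, -0.0825, 0.0055]
ee_rot: [-0.566, 0.566, -0.424, 0.423]
wrist_force: [-0.2, -0.6, 0.3]
grip_width: 0.803
```

Run:
```python
from h import *
todo(.5386,.068,.006,13)
snap('wrist','wrist3.png')
d=snap('top','top3.png')
```

```text
t 3.9 tcp [ 0.5825 -0.0825  0.0055] zhead 16.39 grip 0.8027969814286239 F [-0.2 -0.6  0.3]
shift [-156.7   -0.4    0.4] twist 3.39
[[ 0.282 -0.001  0.959]
 [-0.959  0.     0.282]
 [-0.001 -1.    -0.001]]
```

View pics/wrist3.png

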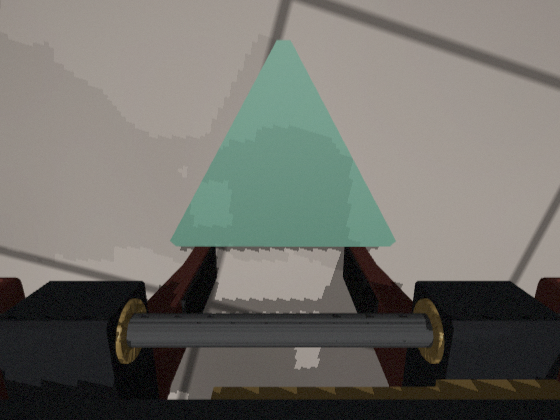

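View pics/top3.png

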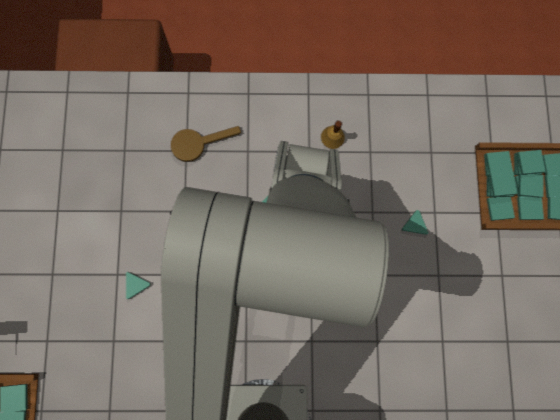

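The top view is blocked by the arm. The wrist view shows the tile seated square against both fingers (back edge at y≈245, x 172–395, point at (284,42)). I'll push on.

{"method": "jog_arm", "body": {
  "rows": "-8 0 0 0.2; -16 0 0 0.4; -25 0 0 0.6; -35 0 0 0.8; -45 0 0 1; -55 0 0 1.2; -65 0 0 1.4; -75 0 0 1.6; -85 0 0.3 1.8; -85 0 0.3 1.8"
}}

```text
t: 5.0
tcp_pos: [0.5591, -0.0007, 0.0056]
ee_rot: [-0.559, 0.56, -0.433, 0.432]
wrist_force: [-0.2, 0.0, -0.3]
grip_width: 0.798
```

Run:
```python
from h import *
todo(.5386,.068,.006,13)
snap('wrist','wrist4.png')
snap('side','side4.png')
```

```text
t 5.0 tcp [ 0.5591 -0.0007  0.0056] zhead 14.6 grip 0.7975845273305013 F [-0.2  0.  -0.3]
shift [-71.7  -0.3  -2.5] twist 1.6
[[ 0.252 -0.001  0.968]
 [-0.968  0.     0.252]
 [-0.    -1.    -0.001]]
```

View pics/wrist4.png

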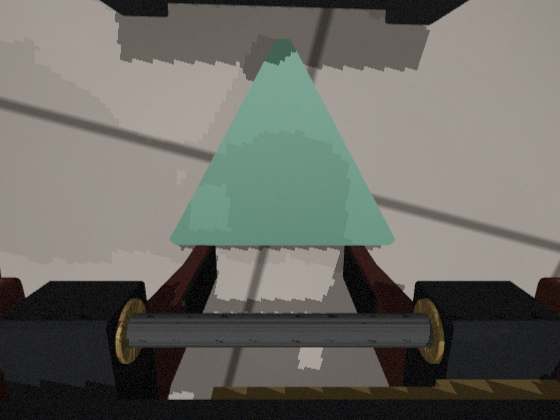

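View pics/side4.png

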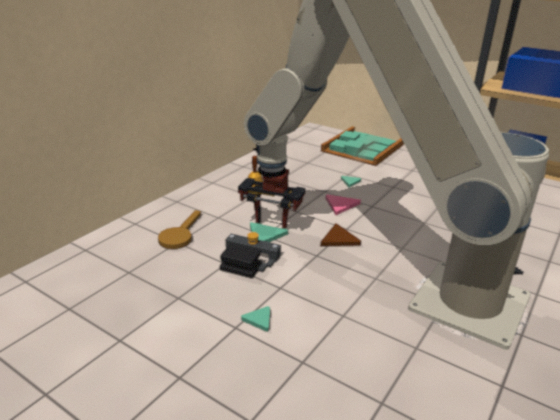

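The tile stays square against the fingers. Its point is at (285,40), between the leg inner edges at x≈168 and 385. Continuing.

{"method": "jog_arm", "body": {
  "rows": "-7 0 -0.3 0.2; -14 0 -0.6 0.4; -21 0 -0.9 0.6; -28 0 -1.2 0.8; -35 0 -1.5 1; -42 0 -1.8 1.2; -48 0 -2.1 1.4; -52 0 -2.3 1.6; -55 0 -2.5 1.6; -55 0 -2.5 1.6"
}}

```text
t: 6.1
tcp_pos: [0.5431, 0.051, 0.0056]
ee_rot: [-0.553, 0.553, -0.441, 0.44]
wrist_force: [-0.1, 0.1, -0.4]
grip_width: 0.8
```

Run:
```python
from h import *
todo(.5386,.068,.006,13)
snap('wrist','wrist5.png')
```

```text
t 6.1 tcp [0.5431 0.051  0.0056] zhead 12.96 grip 0.7999677559911905 F [-0.1  0.1 -0.4]
shift [-17.6  -0.4  -0.5] twist -0.04
[[ 0.224 -0.001  0.975]
 [-0.975  0.     0.224]
 [-0.    -1.    -0.001]]
```

View pics/wrist5.png

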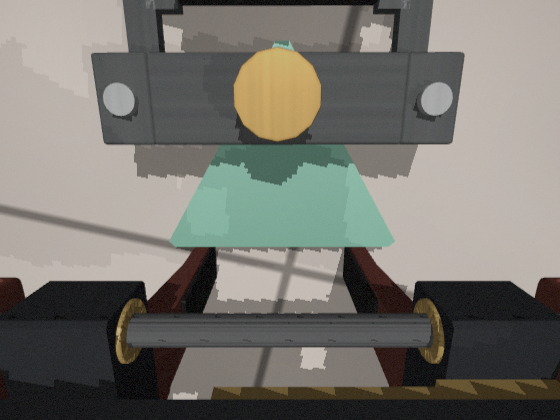

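The bar is parallel to the back edge. Tile mid-column is 283 against 278 for the bar, so about 2.5 mm off, within tolerance. I'll make the last push in small steps.

{"method": "jog_arm", "body": {
  "rows": "-4 0 -0.5 0; -8 0 -1 0; -11 0 -1.5 0; -13 0 -1.5 0; -15 0 -1.5 0; -16 0 -1.5 0; -16 0 -1.5 0"
}}

```text
t: 6.85
tcp_pos: [0.5384, 0.066, 0.0057]
ee_rot: [0.553, -0.553, 0.44, -0.44]
wrist_force: [-0.5, -1.1, -0.3]
grip_width: 0.802
```

Run:
```python
from h import *
todo(.5386,.068,.006,13)
snap('wrist','wrist6.png')
```

```text
t 6.85 tcp [0.5384 0.066  0.0057] zhead 12.95 grip 0.8024946686804533 F [-0.5 -1.1 -0.3]
shift [-1.9 -0.3  0.6] twist -0.05
[[ 0.224  0.     0.975]
 [-0.975  0.     0.224]
 [-0.    -1.     0.   ]]
```

View pics/wrist6.png

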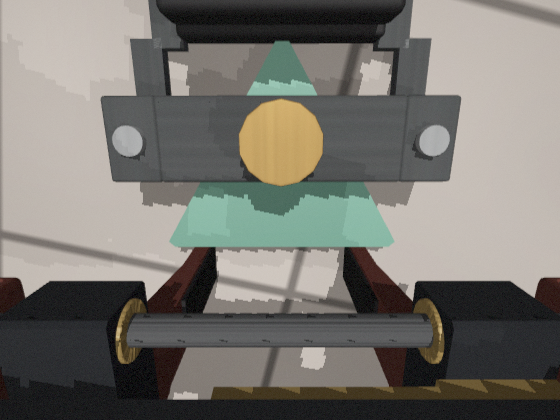

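The point is at (283,41), at or next to the anvil's face. I'll creep until the force shows contact.

{"method": "jog_arm", "body": {
  "rows": "-0.5 0 0 0; -1 0 0 0; -1 0 0 0; -1 0 0 0"
}}

```text
t: 7.3
tcp_pos: [0.5382, 0.0667, 0.0057]
ee_rot: [0.553, -0.553, 0.44, -0.441]
wrist_force: [0.6, -0.9, 0.6]
grip_width: 0.804
```

{"method": "jog_arm", "body": {
  "rows": "-0.5 0 0 0; -1 0 0 0; -1 0 0 0; -1 0 0 0"
}}

```text
t: 7.7
tcp_pos: [0.538, 0.0676, 0.0057]
ee_rot: [-0.553, 0.553, -0.44, 0.441]
wrist_force: [0.5, -2.5, 0.4]
grip_width: 0.801
```

{"method": "jog_arm", "body": {
  "rows": "-0.5 0 0 0; -1 0 0 0; -1 0 0 0; -1 0 0 0"
}}

```text
t: 8.1
tcp_pos: [0.5381, 0.0678, 0.0057]
ee_rot: [-0.553, 0.553, -0.44, 0.441]
wrist_force: [2.5, -10.0, -0.0]
grip_width: 0.796
```

Contact with the anvil: 10 N with the TCP stopped at (0.538, 0.068), matching the predicted home position (0.5386, 0.068). I'll back straight off, then rise.

{"method": "jog_arm", "body": {
  "rows": "1 0 0 0; 1 0 0 0; 1 0 0 0; 8 0 0 0; 20 0 0 0; 30 0 0 0; 30 -40 0 0; 30 -80 0 0; 30 -100 0 0; 30 -100 0 0",
  "fingers": 0.2
}}

```text
t: 9.1
tcp_pos: [0.5467, 0.0389, 0.1087]
ee_rot: [0.554, -0.552, 0.439, -0.442]
wrist_force: [0.2, 0.4, -0.4]
grip_width: 0.8
```

Run:
```python
from h import *
d=snap('wrist','wrist7.png'); im=d['image']
todo(.5243,.1298,.075,13)
```

```text
t 9.15 tcp [0.5455 0.0389 0.1069] zhead 12.9 grip 0.8002971137657796 F [ 0.3 -0.1 -0.9]
shift [-93.3  31.9  -0.4] twist -0.1
[[ 0.223  0.003  0.975]
 [-0.975  0.     0.223]
 [ 0.    -1.     0.003]]
```

View pics/wrist7.png

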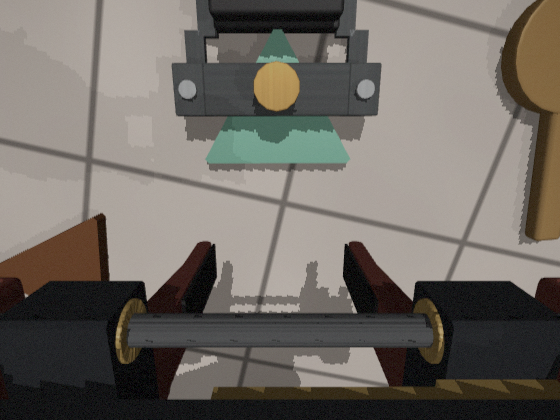

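The tile is home: back edge at (206–350,163), point at (278,31), bar level. A ray check from this view will confirm it, and I'll get the plunger position as well.

Run:
```python
from h import *
d=load('wrist7.png')
W=ray(d,[[278,30],[206,161.5],[350,161.5]],.014)[:,:2]; P=ray(d,[276.5,86.5],.056)[0,:2]; B=ray(d,[[187,89],[366,88.5]],.038)[:,:2]
v=B[1]-B[0];h=np.arctan2(v[1],v[0])+np.pi/2; u=np.array([np.cos(h),np.sin(h)]); n=np.array([-u[1],u[0]])
print('gauge head',np.degrees(h),'plunger',P,'bolts mid',B.mean(0)); O=P+.0425*u
for w in W: print(w.round(4),((w-O)@u).round(4),((w-O)@n).round(4))
m=(W[1]+W[2])/2; a=W[0]-m; print('tile head',np.degrees(np.arctan2(a[1],a[0])),np.linalg.norm(a))
todo(*((P+np.array([.5243,.1298]))/2),.075,13)
```

```text
gauge head 103.0612967911472 plunger [0.52418567 0.13121358] bolts mid [0.52415451 0.13144549]
[0.5158 0.1726] -0.0003 -0.0012
[0.4805 0.0674] -0.0948 0.057
[0.5933 0.0931] -0.0952 -0.0587
tile head 102.85697225596341 0.09468870981202474
t 9.15 tcp [0.5455 0.0389 0.1069] zhead 12.9 grip 0.8002971137657796 F [ 0.3 -0.1 -0.9]
shift [-94.   31.9  -0.3] twist -0.1
[[ 0.223  0.003  0.975]
 [-0.975  0.     0.223]
 [ 0.    -1.     0.003]]
```

The tile point is at x = -0.3 mm, y = -1 mm, with headings within 0.2°. Now I'll close the fingers and move over the plunger.

{"method": "jog_arm", "body": {
  "rows": "-25 0 0 0; -50 0 0 0; -75 0 0 0; -94 0 0 0; -94 0 0 0; -94 0 0 0; -94 20 0 0; -94 32 0 0; -94 32 0 0; -94 32 0 0",
  "fingers": 1
}}

```text
t: 10.15
tcp_pos: [0.5232, 0.1305, 0.0733]
ee_rot: [-0.553, 0.553, -0.441, 0.44]
wrist_force: [-0.5, 0.4, 0.6]
grip_width: 0.009
```

Run:
```python
from h import *
todo(.5243,.1305,.058,13)
snap('side','side8.png'); d=snap('wrist','wrist8.png')
im=load('side8.png')['image'];cv2.imwrite('pics/crop8.png',cv2.cvtColor(cv2.resize(im[170:290,190:360],None,fx=4.6,fy=4.6,interpolation=cv2.INTER_CUBIC),cv2.COLOR_RGB2BGR))
```

```text
t 10.15 tcp [0.5232 0.1305 0.0733] zhead 12.9 grip 0.008966612391475124 F [-0.5  0.4  0.6]
shift [ 0.2 15.3  1.1] twist -0.1
[[ 0.223 -0.001  0.975]
 [-0.975 -0.     0.223]
 [ 0.    -1.    -0.001]]
```

View pics/crop8.png

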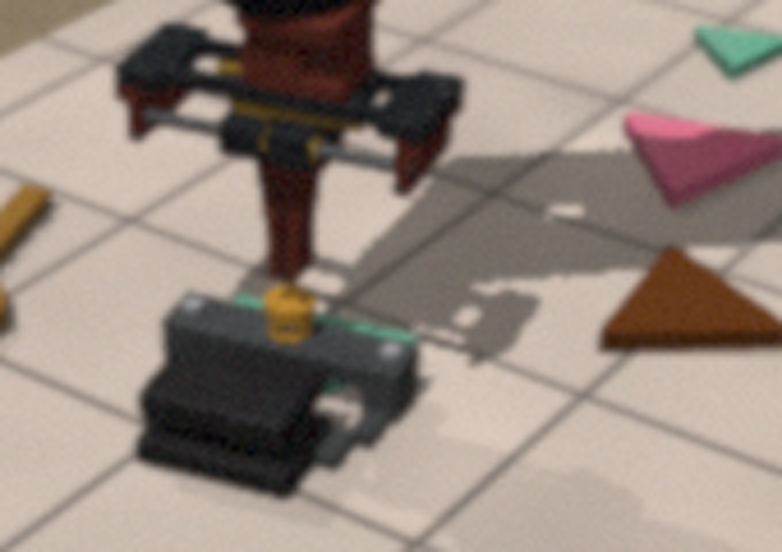

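View pics/wrist8.png

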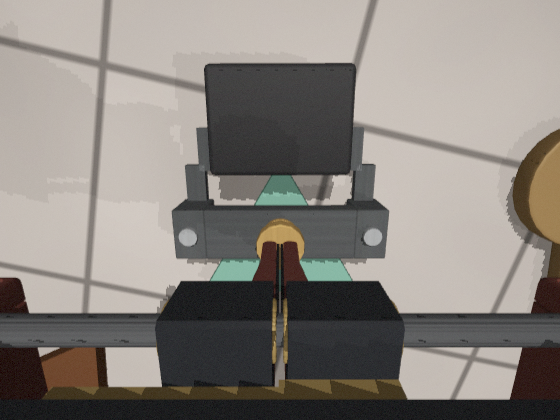

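The side crop shows the shut fingers directly above the button at crop (288,290). I'll press in stages.

{"method": "jog_arm", "body": {
  "rows": "0 5 1 0; 0 10 1 0; 0 15 1 0; 0 17 1 0; 0 19 1 0; 0 21 1 0; 0 23 1 0; 0 23 1 0"
}}

```text
t: 11.05
tcp_pos: [0.5241, 0.1313, 0.0505]
ee_rot: [-0.553, 0.553, -0.441, 0.44]
wrist_force: [-1.8, -0.6, 2.0]
grip_width: 0.005
```

{"method": "jog_arm", "body": {
  "rows": "0 1 0 0; 0 1.5 0 0; 0 2 0 0; 0 2 0 0"
}}

```text
t: 11.45
tcp_pos: [0.5243, 0.1313, 0.0487]
ee_rot: [-0.553, 0.553, -0.44, 0.44]
wrist_force: [-2.4, 0.2, 2.6]
grip_width: 0.006
```

{"method": "jog_arm", "body": {
  "rows": "0 0.5 0 0; 0 1 0 0; 0 1 0 0; 0 1 0 0"
}}

```text
t: 11.85
tcp_pos: [0.5244, 0.1314, 0.0483]
ee_rot: [0.553, -0.553, 0.44, -0.44]
wrist_force: [-4.8, -0.5, 9.3]
grip_width: 0.002
```

{"method": "jog_arm", "body": {
  "rows": "0 0.5 0 0; 0 1 0 0; 0 1 0 0; 0 1 0 0; 0 1 0 0"
}}

```text
t: 12.35
tcp_pos: [0.5245, 0.1314, 0.0481]
ee_rot: [0.553, -0.553, 0.44, -0.441]
wrist_force: [-5.9, -1.5, 19.2]
grip_width: 0.006
```

The plunger is stopped on the tile at z = 48 mm with 19 N, so about 16 N goes through the tile. I'll release straight up and clear away.

{"method": "jog_arm", "body": {
  "rows": "0 -1 0 0; 0 -3 0 0; 0 -6 0 0; 0 -10 0 0; 0 -15 0 0; 0 -30 0 0; 0 -60 0 0; 0 -90 0 0; 0 -90 0 0"
}}

```text
t: 13.25
tcp_pos: [0.5273, 0.132, 0.1413]
ee_rot: [0.555, -0.551, 0.439, -0.442]
wrist_force: [-0.3, -0.6, -0.0]
grip_width: -0.001
```

{"method": "jog_arm", "body": {
  "rows": "40 0 0 0; 80 0 0 0; 120 -30 0 0; 160 -40 0 0; 160 -40 0 0; 160 -40 0 0"
}}

```text
t: 13.85
tcp_pos: [0.56, -0.0253, 0.1767]
ee_rot: [0.553, -0.553, 0.441, -0.441]
wrist_force: [0.2, -0.3, -0.9]
grip_width: 0.006
```

Run:
```python
from h import *
todo(.5243,.1305,.058,13)
snap('side','side9.png'); snap('wrist','wrist9.png'); snap('top','top9.png')
a=np.vstack([cv2.resize(np.hstack([load(f+'9.png')['image'] for f in ('side','wrist')]),(800,300))])
cv2.imwrite('pics/crop9.png',cv2.cvtColor(np.vstack([a,cv2.resize(np.hstack([load('side9.png')['image'][170:290,190:350],load('top9.png')['image'][100:220,120:280]]),(800,300),interpolation=cv2.INTER_CUBIC)]),cv2.COLOR_RGB2BGR))
```

```text
t 13.85 tcp [ 0.56   -0.0253  0.1767] zhead 12.81 grip 0.006458376510527592 F [ 0.2 -0.3 -0.9]
shift [-159.8  118.8   -0.3] twist -0.19
[[ 0.222  0.     0.975]
 [-0.975  0.     0.222]
 [-0.    -1.     0.   ]]
```

View pics/crop9.png

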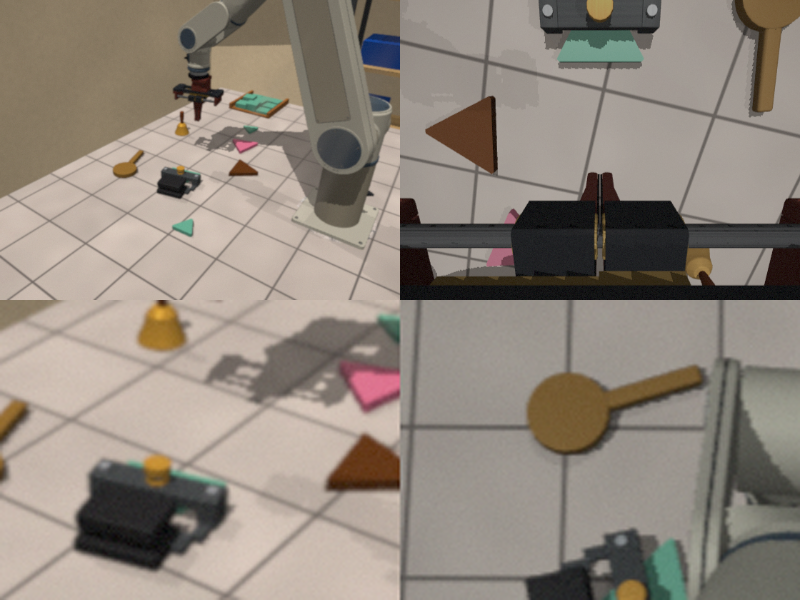

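View pics/wrist9.png

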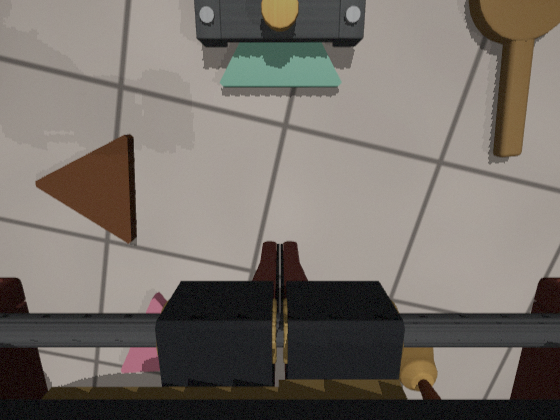

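The tile's back edge is at (220–342,86) in front of a level bar, and the button stands proud. I'll do one numeric check, then hand in.

Run:
```python
from h import *
d=load('wrist9.png'); W=ray(d,[[220,85],[342,85]],.014)[:,:2]
O=np.array([.5147,.1718]);h=np.radians(103);u=np.array([np.cos(h),np.sin(h)]);n=np.array([-u[1],u[0]])
for w in W: print(((w-O)@u).round(4),((w-O)@n).round(4))
def brass(f):
    im=load(f)['image'][222:246,240:266]; m=cv2.inRange(cv2.cvtColor(im,cv2.COLOR_RGB2HSV),(10,120,80),(30,255,255)); y,x=np.nonzero(m); return y.min()+222,y.mean()+222,x.mean()+240,len(x)
print(brass('side0.png'),brass('side9.png'))
for box in ((225,165,300,200),(150,200,210,255),(235,300,280,335),(335,170,365,190)):
    x0,y0,x1,y1=box; print(np.abs(load('side0.png')['image'][y0:y1,x0:x1].astype(int)-load('side9.png')['image'][y0:y1,x0:x1]).mean().round(2))
```

```text
-0.0943 0.0568
-0.0945 -0.0594
(np.int64(232), np.float64(237.83177570093457), np.float64(252.45794392523365), 107) (np.int64(232), np.float64(237.76415094339623), np.float64(252.4433962264151), 106)
15.88
11.32
11.92
30.73
```

Run:
```python
from h import *
for nm,(x0,y0,x1,y1),lo,hi in (('bell',(235,150,275,195),(8,110,60),(30,255,255)),('paddle',(150,205,205,250),(8,90,40),(30,255,255)),('s0',(235,300,280,335),(70,70,30),(95,255,255)),('s1',(335,170,365,190),(70,70,30),(95,255,255))):
    for f in ('side0.png','side9.png'):
        m=cv2.inRange(cv2.cvtColor(load(f)['image'][y0:y1,x0:x1],cv2.COLOR_RGB2HSV),lo,hi);y,x=np.nonzero(m);print(nm,f,x.mean().round(2),y.mean().round(2),len(x))
ticket.hand_in()
```

```text
bell side0.png 19.12 28.6 300
bell side9.png 19.22 28.33 305
paddle side0.png 28.06 28.41 754
paddle side9.png 28.11 28.32 760
s0 side0.png 23.27 17.82 401
s0 side9.png 23.17 17.86 403
s1 side0.png 15.57 10.2 99
s1 side9.png 16.67 10.45 86
the job is handed in; nothing more can be done
```

The large sea-green tile is home under the bridge, the plunger has been pressed onto it and has sprung back, and the job is handed in at about 14 s of the 58 s. The hand-in reports no verdict, so what follows rests on my own checks.

- **Push:** I slid the tile flat with two open fingers on its back edge until the anvil resisted with about 10 N. From the wrist view, the point was then about 0.3 mm from the anvil face and 1 mm off the middle. The tile's heading was within about 0.2° of the gauge's.
- **Plunger:** I pressed it with the shut fingers until it stopped at 48 mm height, 8 mm down, with 19 N at the wrist. I then released it straight up.
- **Last checks:** The back edge is still straight at x ≈ -94 mm. The given figure is -96, and the difference is within the calibration error. The button is back at its original pixel height.
- **Bystanders:** The bell, the paddle and one small tile have not moved in the side view. The other small tile's centroid differs by about 1 pixel and its mask is smaller. The arm's shadow passes near it and the robot never went close, so I take this as lighting, not movement.
- **One check that told me nothing:** a raw image difference around the bystanders came out large, so I used the colour-mask comparison instead.

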